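# Close up the tool chest

## Robot

A 7-joint arm with a two-finger parallel gripper is mounted at the origin on the work surface. World frame = base frame: x ahead of the robot, y to its left, z up, the work surface at z = 0. Lengths are in m, angles in rad, forces in N, time in s.
With the tool pointing down it reaches from about 0.35 to 0.775 m from the base axis. Payload 3.1 kg.
Tool frame: the origin (TCP) lies at the very end of the fingers, on their centre line; the grasp point (between the pads) lies ctrl.tcp_to_grasp behind it (ctrl.tcp_to_grasp is the distance from the TCP to the grasp point, in m); z points along the fingers, y is the line along which they close (so a half turn about z gives the same grasp; the last joint's range is limited). The gripper opens to 85 mm and grips with 20 to 120 N. Pads are 22 mm wide; open, the fingers measure 114 mm over their backs; the gripper's body (76 mm by 85 mm) begins 54 mm behind the grasp point. The pads swing forward as they close: fully open they stand 13 mm farther back than shut.
Start: joints at [-1.203, 0.311, 0.014, 1.512, -0.004, 1.319, -0.027], TCP at [0.219, 0.504, 0.231] pointing down, gripper open.
Joint ranges: [-2.7, 2.7], [-0.3, 1.91], [-1.27, 1.3], [0.12, 2.57], [-1.44, 4.58], [0.2, 2.03], [-3.05, 3.05]. Speed limits (rad/s): [2.79, 2.79, 3.14, 3.14, 3.14, 3.14, 3.14].

## Interface

Orientations are given as [roll, pitch, yaw] about the fixed x, y, z axes, in that order (R = Rz(yaw) Ry(pitch) Rx(roll)).
In Python, from cell import ctrl gives the robot as it stands.
- The arm moves only by the tool carry_out, never from a script. Its argument "series" is a list of rows, each a list of 7 numbers: the turn, a rotation vector about the tool's x, y, z each as a share of 360 degrees, from -1 to 1, then the shift along the tool's x, y, z each as a share of 0.15 m, from -1 to 1, then the opening, from -1 (shut) to 1 (fully open). A call has 1 to 8 rows; each row is the pose to reach, as a shift and turn from the pose commanded when the call began, along the tool's axes at that moment, turning the shorter way round; what a row does not reach only later rows make up. A row lasts 1/8 s, in which the tool goes at most 62.5 mm and 10.7 degrees, less where a joint would pass 70% of its speed; a pose out of reach is approached as far as the arm can. A call with a number of a shift or a turn outside -1 to 1 is refused whole. A call with a gripper value outside its range is refused whole. The fingers move at their own pace and stop on an object; "newtons" is the grip in N (left out, the last holds). Time passes only in rows, so rows that repeat a pose let the fingers close. It gives the time, the measured TCP pose, the force, the opening and the grip force at its end, in the units of the state.
- ctrl.sense(): the state, without advancing time (a new reading comes with each control period).
- ctrl.capture(name): name is "side" or "top" or "wrist"; returns the picture (400x640x3 uint8, red, green, blue); there is no depth.
- ctrl.camera_info(name): a dict with "fx", "fy", "cx", "cy" (pixels), "k1" (the pictures are not rectified: a ray, as slopes to the right and down, at radius r is drawn at 1 + k1 r^2 times it, then the intrinsics apply), "R" (3x3) and "t" (3): a world point X has camera coordinates R X + t. Camera axes: x right, y down, z forward; pixel columns grow to the right and rows downward; lengths in m; the calibration is good to about 2 mm. A picture is of the moment at which its call begins: read the wrist's pose just before it. camera_info takes no time and is no camera call; for the wrist camera it gives the pose at the moment of the call.
- ctrl.job_done(): hands the job in; it is judged then, once.
Trained networks look in the newest picture that a camera, given by its name, has taken for a name from the list of things; names that differ only in an ending like _2 or _b are one class to them, and where a whole thing is asked for, a point or a joint stands for the part that bears it (a point fixed in the world has none). Each returns a list of dicts, best first, with "conf" (0 to 1); they miss things now and then, are a little off and sometimes report something else, mostly with a low value. They report only what shows in the picture. A call takes as long as a camera call.
- ctrl.look_for(camera, query): "at" ([column, row] in pixels, amid what is visible of it).
- ctrl.pinpoint(camera, query): "at" ([column, row] in pixels: a listed point, or the origin of a listed thing).
The state is a dict: "clock": time; "qpos": joint angles; "qd": joint speeds; "tau": joint torques, N m; "position": TCP position; "tcp_rot": TCP orientation; "force": force on the tool from outside, world axes, zero at the start; "wrist_torque": the same for the moment, N m; "width": opening from 0.0 (shut) to 1.0 (fully open); "gripper_force": force on a finger pad.
Only numpy, scipy, OpenCV 4.12 (cv2) and the standard library are available. Lean on these libraries where they do the work, as an engineer would, in place of code of your own. Each camera call takes 0.05 s, during which the arm holds its last target. There are 200 camera calls.

## Task

Close up the small green tool chest on the bench: with the fingertips push both open drawers fully home first, then push the raised lid down until it is fully shut. Push steadily, do not slam anything, grasp or lift nothing, leave the other things on the bench and the spanner in the chest's tray where they are, and finish with the gripper clear.

Things in the scene. Friction and masses are not known exactly. Their poses are not given: they have to be found in the camera images.
- chest: Green steel tool chest fixed to the bench, 170 deep (x), 320 wide (y), 100 mm high without lid. Origin: centre of its underside; x points from the drawer front to the rear hinge, y left, z up. Open tray on top (floor at 78 mm), below it two drawers side by side that open to -x; fronts 150 wide, 8 thick, from 15 to 71 mm above the bench, shut they lie on the chest's face at x = -85 mm.
- drawer_left (a joint): Opening of the left (+y) drawer, m: 0 is fully home (hard stop), growing as it comes out along the chest's -x; at most 0.10. It slides stiffly (about 2 N) and stays where left.
- drawer_right (a joint): Opening of the right (-y) drawer, m; same meaning and friction as the left one.
- drawer_left_pull (a point): Point on the left drawer: centre of the robot-side face of its solid steel pull rail (80 wide along y, 14 high, stands 12 mm out of the drawer front; no gap behind it). It is 57 mm above the bench, 79 mm left of the chest's middle, and moves with the drawer; at home it is at chest x = -105 mm.
- drawer_right_pull (a point): The same point on the right drawer, 79 mm right of the chest's middle.
- lid (a joint): Angle of the lid, rad: 0 is shut (hard stop, lid level), growing as it opens upward and back; at most 1.6. The hinge is stiff: the lid (0.35 kg) stays where it is left and must be pushed all the way down, at most about 7 N at point lid_push.
- lid_hinge (a point): Middle of the hinge line (along chest y), on the lid's lower face, at the chest's top rear edge (chest x = +85 mm, 100 mm above the bench). The lid is a flat plate, 170 mm from hinge to free edge, 320 wide, 10 thick; shut, it reaches from here to the front, its top 110 mm above the bench.
- lid_push (a point): Point on the lid's outer (upper when shut) face, on its middle line, 140 mm from the hinge line towards the free edge; the place to push. Moves with the lid.
- spanner: Steel spanner about 130 mm long lying loose in the chest's tray. Leave it there.
- spray_can: Aerosol-type can 52 mm across, 150 high, beside the chest's left wall, upright; origin: centre of its underside. Bystander: leave alone.
- screw_jar: Jar 64 mm across, 85 high, beside the chest's right wall, upright; origin: centre of its underside. Bystander: leave alone.
- tape_roll: Grey tape roll lying flat, 90 mm across, 25 high, left in front of the chest; origin: centre of its underside. Bystander.
- pipe_stub: Grey plastic rod offcut 40 mm across, 60 high, right in front of the chest, upright; origin: centre of its underside. Bystander: leave alone.
- hammer: Hammer lying on the bench well to the right of the chest; bystander, leave alone.
- mug: White mug 80 mm across, 90 high, on the left, upright; origin: centre of its underside. Bystander: leave alone.

How it is judged:
On the way, in this order (a step that is already met when the one before it is completed fails the run):
1. both drawers are fully home while the lid is still up (value of joint each of drawer_left, drawer_right below 0.005 m and value of joint lid above 0.5 rad), for 0.1 s.
2. the lid is fully shut (value of joint lid below 0.04 rad), for 0.2 s.
At the end, for the whole second after the job is handed in: Both drawers home to within 5 mm, the lid shut to within 0.04 rad (7 mm at its free edge), the drawers having been shut before the lid; every other thing within 30 mm of its start, the standing ones upright (value of joint each of drawer_left, drawer_right below 0.005 m and value of joint lid below 0.04 rad and not (distance of any of spray_can, screw_jar, tape_roll, hammer, mug, pipe_stub, spanner from where it was at the start of the episode above 0.03 m or angle between any of spray_can, screw_jar, mug, pipe_stub's own z axis and vertical above 0.4 rad)); the robot touches nothing.
It fails at once if the lid is slammed (faster than 2.5 rad/s) (velocity of joint lid below -2.5 rad/s).
It fails at once if a drawer is slammed (faster than 0.5 m/s) (velocity of joint any of drawer_left, drawer_right below -0.5 m/s).
It fails at once if a bystander or the spanner in the tray is lifted, carried, shoved more than 30 mm or tipped (distance of any of spray_can, screw_jar, tape_roll, hammer, mug, pipe_stub, spanner from where it was at the start of the episode above 0.03 m or angle between any of spray_can, screw_jar, mug, pipe_stub's own z axis and vertical above 0.4 rad).
It also fails if it takes over 54 s, if anything falls off the work surface, if the arm or the gripper's body presses on something with over 40 N, if the wrist force passes 120 N, or if a joint passes its speed limit or range.

## Working session

There is one attempt and no reset: what is moved stays moved. The work goes in short steps, Python scripts to look and compute and a tool call to move; the robot and the scene stay as the last step left them, time stands still between calls to the robot, and variables do not carry over. Pictures are saved under pics/ and viewed, at most 10 in all, crops included, and the job is handed in when it is done.

Besides the shell and the picture viewer there is one more tool, called after "Call:" as name([rows], argument=value, ...), one row to a line, values as JSON. carry_out: Moves the arm, as the interface text tells. Its arguments: {"type":"object","properties":{"series":{"type":"array"},"newtons":{"type":"number"}},"required":["series"]}

```bash
mkdir -p pics; cat > h.py <<'E'
import numpy as np,cv2
from cell import ctrl
def ray(cam,px):
    c=ctrl.camera_info(cam);K=np.array([[c["fx"],0,c["cx"]],[0,c["fy"],c["cy"]],[0,0,1]])
    d=np.array([c["k1"],0,0,0,0.])
    u=cv2.undistortPoints(np.array([[px]],float),K,d)[0,0]
    R=np.array(c["R"]);t=np.array(c["t"])
    return -R.T@t, R.T@np.array([u[0],u[1],1.])
def onz(cam,px,z):
    o,v=ray(cam,px); return o+v*(z-o[2])/v[2]
def tri(p1,p2,c1="side",c2="top"):
    o,v=ray(c1,p1);q,w=ray(c2,p2)
    s=np.linalg.lstsq(np.c_[v,-w],q-o,rcond=None)[0]
    a=o+v*s[0];b=q+w*s[1]
    return (a+b)/2,np.linalg.norm(a-b)
def proj(cam,X):
    c=ctrl.camera_info(cam);x=np.array(c["R"])@np.array(X)+np.array(c["t"]);a=x[:2]/x[2]
    a=a*(1+c["k1"]*(a@a));return a*[c["fx"],c["fy"]]+[c["cx"],c["cy"]]
E
python3 - <<'E'
from h import *
np.set_printoptions(precision=3,suppress=True)
s=ctrl.sense();print(s["clock"],s["position"],s["tcp_rot"],s["force"],ctrl.tcp_to_grasp)
ims={}
for n in("side","top"):
    im=ctrl.capture(n);cv2.imwrite(f"pics/{n}0.png",im[:,:,::-1])
for q in["drawer_left_pull","drawer_right_pull","lid_hinge","lid_push","chest","spray_can","screw_jar","tape_roll","pipe_stub","mug","hammer","spanner"]:
    r={}
    for n in("side","top"):
        l=ctrl.pinpoint(n,q);r[n]=l
        print(q,n,[(np.round(a["at"]),round(a["conf"],2)) for a in l[:3]])
    if r["side"] and r["top"]: print("   ",tri(r["side"][0]["at"],r["top"][0]["at"]))
print(ctrl.sense()["clock"])
E
```

```text
0.0 [0.219 0.504 0.23 ] [-3.139  0.     2.732] [ 0.428  0.489 -0.29 ] 0.0187
drawer_left_pull side [(array([281., 183.]), 0.79)]
drawer_left_pull top [(array([291., 237.]), 0.62)]
    (array([0.462, 0.113, 0.09 ]), np.float64(0.010080387348940395))
drawer_right_pull side [(array([312., 216.]), 0.86)]
drawer_right_pull top [(array([332., 217.]), 0.76), (array([296., 161.]), 0.56)]
    (array([ 0.526, -0.031,  0.067]), np.float64(0.0037366337341784373))
lid_hinge side [(array([362., 170.]), 0.78), (array([344., 184.]), 0.52)]
lid_hinge top [(array([294., 161.]), 0.63), (array([364., 219.]), 0.58)]
    (array([0.734, 0.098, 0.09 ]), np.float64(0.00014942520430914974))
lid_push side [(array([340., 147.]), 0.56)]
lid_push top [(array([296., 176.]), 0.8)]
    (array([0.651, 0.085, 0.213]), np.float64(0.002725162212915205))
chest side [(array([339., 201.]), 0.9)]
chest top [(array([300., 188.]), 0.69)]
    (array([ 0.651,  0.085, -0.016]), np.float64(0.0009600818932763842))
spray_can side [(array([316., 159.]), 0.68), (array([281., 184.]), 0.64)]
spray_can top [(array([245., 193.]), 0.88)]

[... 337 characters left out ...]
 0.289, 0.011]), np.float64(0.0018969656038475204))
pipe_stub side [(array([321., 266.]), 0.78)]
pipe_stub top [(array([364., 222.]), 0.49)]
    (array([ 0.515, -0.158, -0.015]), np.float64(0.006610645735739149))
mug side [(array([253., 139.]), 0.59)]
mug top [(array([196., 247.]), 0.62)]
    (array([0.428, 0.482, 0.009]), np.float64(0.005116924614125671))
hammer side [(array([311., 389.]), 0.73)]
hammer top [(array([453., 247.]), 0.77)]
    (array([ 0.403, -0.494, -0.014]), np.float64(0.006278356596031375))
spanner side [(array([348., 186.]), 0.61)]
spanner top [(array([309., 181.]), 0.41), (array([359., 171.]), 0.36)]
    (array([0.663, 0.048, 0.079]), np.float64(0.008997197901884905))
1.3
```

```bash
python3 - <<'E'
import cv2
for n,(x0,x1,y0,y1) in {"side":(220,420,110,290),"top":(180,420,130,290)}.items():
    im=cv2.imread(f"pics/{n}0.png")[y0:y1,x0:x1]
    cv2.imwrite(f"pics/{n}0c.png",cv2.resize(im,None,fx=3.3,fy=3.3,interpolation=cv2.INTER_CUBIC))
E
```

```text
(no output)
```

View pics/side0c.png

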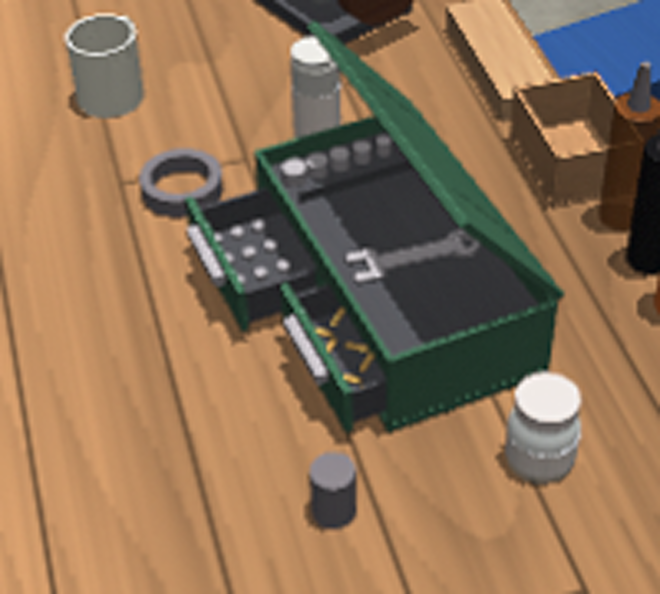

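View pics/top0c.png

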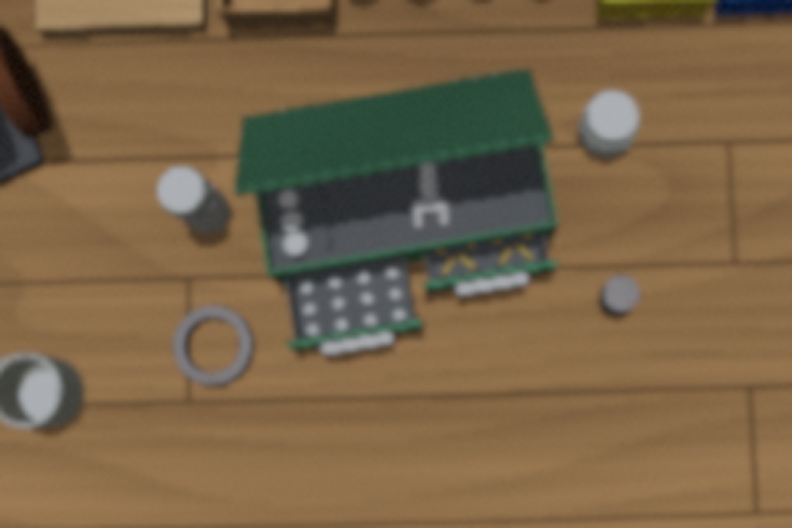

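```bash
cat > fit.py <<'E'
from h import *
from scipy.optimize import least_squares
def pts(p):
    x,y,a,L,dl,dr=p
    c,s=np.cos(a),np.sin(a)
    W=lambda X:np.array([x+c*X[0]-s*X[1],y+s*X[0]+c*X[1],X[2]])
    lid=lambda d,w,h:W((.085-d*np.cos(L)+h*np.sin(L),w,.1+d*np.sin(L)+h*np.cos(L)))
    return dict(FL=W((-.085,.16,.1)),FR=W((-.085,-.16,.1)),RR=W((.085,-.16,.1)),
     PL=W((-.105-dl,.079,.057)),PR=W((-.105-dr,-.079,.057)),LFL=lid(.17,.16,.005),LFR=lid(.17,-.16,.005),
     LP=lid(.14,0,.01),H=W((.085,0,.1)),O=W((0,0,0)),DL=W((-.093-dl,.154,.015+.056)),DLR=W((-.093-dl,.004,.071)),DR=W((-.093-dr,-.154,.071)))
S=lambda u,v:(220+u/3.3,110+v/3.3)
T=lambda u,v:(180+u/3.3,130+v/3.3)
obs=[("side","FL",S(258,152)),("side","FR",S(388,355)),("side","RR",S(558,293)),("side","PL",S(206,252)),("side","PR",S(305,348)),
("side","LFL",S(310,25)),("side","LFR",S(465,220)),("side","PL",(281,183)),("side","PR",(312,216)),("side","O",(339,201)),("side","LP",(340,147)),
("top","FL",T(270,275)),("top","FR",T(553,230)),("top","PL",T(357,350)),("top","PR",T(491,292)),("top","LFL",T(238,190)),("top","LFR",T(550,140)),
("top","LP",(296,176)),("top","PR",(332,217)),("top","PL",(291,237)),("top","O",(300,188)),("top","DL",T(292,345)),("top","DLR",T(420,325)),("side","DL",S(190,203)),("side","DR",S(348,395))]
def res(p):
    P=pts(p);return np.concatenate([proj(c,P[k])-o for c,k,o in obs])
if __name__=="__main__":
    np.set_printoptions(precision=3,suppress=True)
    f=least_squares(res,[.64,.08,.1,1,.08,.04],loss="soft_l1")
    print(f.x,f.cost)
    for (c,k,o),r in zip(obs,res(f.x).reshape(-1,2)):print(c,k,r.round(1))
    for k,v in pts(f.x).items():print(k,v)
E
python3 fit.py
```

```text
[0.649 0.076 0.151 0.894 0.069 0.029] 34.58982397212623
side FL [-2.3 -0.6]
side FR [0.1 1.8]
side RR [-0.4  2.2]
side PL [-1.6  1.3]
side PR [-1.   0.7]
side LFL [-1.1 -1.1]
side LFR [-0.5  0.8]
side PL [-0.2  4.7]
side PR [-0.6  0.1]
side O [ 0.4 -1.9]
side LP [1.5 0.8]
top FL [-1.3  0.2]
top FR [ 1.3 -2. ]
top PL [-0.  -1.3]
top PR [ 0.1 -2.1]
top LFL [-1.6  1. ]
top LFR [ 0.8 -1.3]
top LP [ 2.3 -1.6]
top PR [-3.1 -0.6]
top PL [-2.9 -2.3]
top O [ 2.3 -0.5]
top DL [-1.7  0.3]
top DLR [ 0.4 -0.9]
side DL [-1.7 -1.9]
side DR [-0.2 -1. ]
FL [0.541 0.222 0.1  ]
FR [ 0.589 -0.095  0.1  ]
RR [ 0.758 -0.069  0.1  ]
PL [0.466 0.128 0.057]
PR [ 0.529 -0.022  0.057]
LFL [0.608 0.232 0.236]
LFR [ 0.656 -0.084  0.236]
LP [0.655 0.077 0.215]
H [0.733 0.089 0.1  ]
O [0.649 0.076 0.   ]
DL [0.467 0.204 0.071]
DLR [0.489 0.056 0.071]
DR [ 0.552 -0.094  0.071]
```

```bash
cat > mv.py <<'E'
from h import *
from scipy.spatial.transform import Rotation as Rn
C=np.array([.649,.076]);A=.151
def tgt(X,t,yaw=0):
    c,s=np.cos(A),np.sin(A)
    p=np.array([C[0]+c*X[0]-s*X[1],C[1]+s*X[0]+c*X[1],X[2]])
    x=np.array([-np.cos(t),0,-np.sin(t)]);z=np.array([np.sin(t),0,-np.cos(t)])
    return p,Rn.from_euler("z",A+yaw)*Rn.from_matrix(np.c_[x,np.cross(z,x),z])
def plan(*ts):
    s=ctrl.sense();p0=np.array(s["position"]);R0=Rn.from_euler("xyz",s["tcp_rot"])
    for p,R in ts:
        sh=R0.inv().apply(p-p0);tu=(R0.inv()*R).as_rotvec()/(2*np.pi)
        print("p",p.round(3),"row",tu.round(4),(sh/.15).round(3),"mm",(sh*1e3).round(0))
def chest():
    s=ctrl.sense();p=np.array(s["position"]);v=Rn.from_euler("z",-A).apply([p[0]-C[0],p[1]-C[1],0])
    print("chest frame tcp",v[:2].round(4),p[2].round(4),"F",np.round(s["force"],1),"q",np.round(s["qpos"],2),s["clock"])
E
python3 -c "
from mv import *
chest();plan(tgt((-.215,.079,.15),.3),tgt((-.215,.079,.053),.3))"
```

```text
chest frame tcp [-0.3606  0.4883] 0.2313 F [ 0.5  0.  -0.3] q [-1.2   0.31  0.01  1.51 -0.    1.32 -0.03] 1.3
p [0.425 0.122 0.15 ] row [-0.0134 -0.0465 -0.0886] [-2.273 -1.795  0.542] mm [-341. -269.   81.]
p [0.425 0.122 0.053] row [-0.0134 -0.0465 -0.0886] [-2.273 -1.795  1.189] mm [-341. -269.  178.]
```

Call:
carry_out([
  [-0.003,-0.012,-0.022,-0.25,-0.2,0,-1],
  [-0.007,-0.024,-0.044,-0.5,-0.4,0,-1],
  [-0.01,-0.036,-0.066,-0.75,-0.6,0,-1],
  [-0.0134,-0.0465,-0.0886,-1,-0.8,0,-1],
  [-0.0134,-0.0465,-0.0886,-1,-0.8,0,-1],
], newtons=40)

```text
clock: 1.92
position: [0.3092, 0.3295, 0.2303]
tcp_rot: [-3.139, 0.299, -2.995]
force: [0.0, 0.5, 0.4]
width: 0.003
gripper_force: 0.0
```

```bash
python3 -c "
from mv import *
chest();plan(tgt((-.215,.079,.15),.3),tgt((-.215,.079,.053),.3))"
```

```text
chest frame tcp [-0.2978  0.3018] 0.2303 F [0.  0.5 0.4] q [-1.09 -0.04  0.05  1.96  0.27  1.05  0.56] 1.925
p [0.425 0.122 0.15 ] row [-0.0007 -0.0002 -0.0007] [-0.376 -1.481  0.68 ] mm [ -56. -222.  102.]
p [0.425 0.122 0.053] row [-0.0007 -0.0002 -0.0007] [-0.186 -1.479  1.298] mm [ -28. -222.  195.]
```

Call:
carry_out([
  [0,0,0,-0.1,-0.3,0.1,-1],
  [0,0,0,-0.2,-0.65,0.2,-1],
  [0,0,0,-0.28,-1,0.4,-1],
  [0,0,0,-0.28,-1,0.5,-1],
])

```text
clock: 2.42
position: [0.3947, 0.1919, 0.1716]
tcp_rot: [3.141, 0.3, -3.0]
force: [-0.7, 0.6, 0.4]
width: 0.002
gripper_force: 0.0
```

```bash
python3 -c "
from mv import *
chest();plan(tgt((-.215,.079,.15),.3),tgt((-.215,.079,.053),.3))"
```

```text
chest frame tcp [-0.234   0.1529] 0.1716 F [-0.7  0.6  0.4] q [-0.91 -0.07  0.29  2.14  0.22  0.81  0.97] 2.425
p [0.425 0.122 0.15 ] row [-0.0004 -0.0001 -0.0014] [-0.083 -0.491  0.176] mm [-12. -74.  26.]
p [0.425 0.122 0.053] row [-0.0004 -0.0001 -0.0014] [ 0.108 -0.491  0.794] mm [ 16. -74. 119.]
```

Call:
carry_out([
  [0,0,-0.0014,-0.05,-0.25,0.1,-1],
  [0,0,-0.0014,-0.08,-0.49,0.18,-1],
  [0,0,-0.0014,-0.02,-0.49,0.38,-1],
  [0,0,-0.0014,0.05,-0.49,0.6,-1],
  [0,0,-0.0014,0.108,-0.49,0.79,-1],
  [0,0,-0.0014,0.108,-0.49,0.79,-1],
])

```text
clock: 3.18
position: [0.4221, 0.1257, 0.0523]
tcp_rot: [-3.137, 0.295, -2.981]
force: [-0.2, -0.1, 0.5]
width: -0.003
gripper_force: 0.0
```

```bash
python3 - <<'E'
from mv import *
chest();plan(*[tgt((x,.079,.053),.3) for x in(-.185,-.12,-.115)])
for n in("side","top"):
    im=ctrl.capture(n)
    if n=="side": cv2.imwrite("pics/side1c.png",cv2.resize(im[110:290,220:420,::-1],None,fx=3.3,fy=3.3,interpolation=cv2.INTER_CUBIC))
E
```

```text
chest frame tcp [-0.2169  0.0833] 0.0523 F [-0.2 -0.1  0.5] q [-0.79  0.14  0.44  2.31  0.01  0.42  1.35] 3.175
p [0.454 0.126 0.053] row [-0.0003 -0.0007  0.0015] [-0.204 -0.03   0.057] mm [-31.  -5.   9.]
p [0.518 0.136 0.053] row [-0.0003 -0.0007  0.0015] [-0.619 -0.034  0.183] mm [-93.  -5.  28.]
p [0.523 0.137 0.053] row [-0.0003 -0.0007  0.0015] [-0.651 -0.034  0.193] mm [-98.  -5.  29.]
```

View pics/side1c.png

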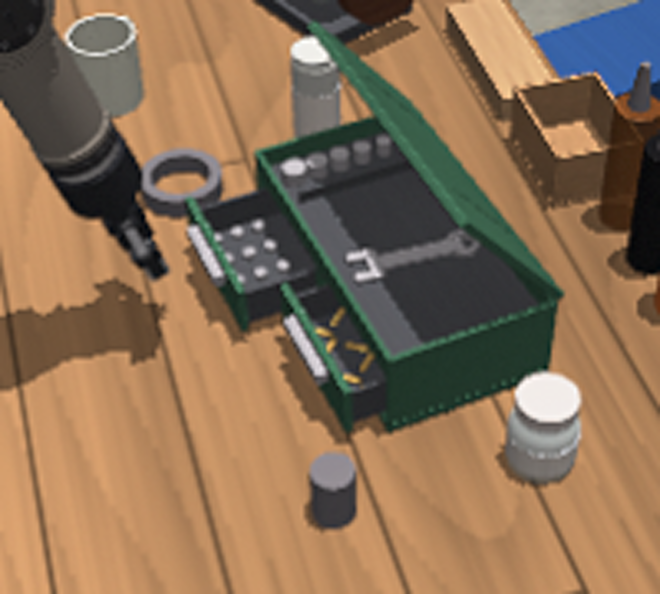

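The picture shows the fingertip at about (160,275) in the crop, just in front of the left pull (206,252), and nothing has been moved. Next I push steadily.

Call:
carry_out([
  [0,-0.0007,0.0015,-0.08,-0.01,0.025,-1],
  [0,-0.0007,0.0015,-0.16,-0.02,0.045,-1],
  [0,-0.0007,0.0015,-0.24,-0.03,0.07,-1],
  [0,-0.0007,0.0015,-0.32,-0.03,0.095,-1],
  [0,-0.0007,0.0015,-0.4,-0.03,0.12,-1],
  [0,-0.0007,0.0015,-0.47,-0.03,0.14,-1],
  [0,-0.0007,0.0015,-0.54,-0.03,0.16,-1],
  [0,-0.0007,0.0015,-0.59,-0.03,0.175,-1],
])

```text
clock: 4.28
position: [0.5156, 0.1357, 0.0547]
tcp_rot: [-3.141, 0.303, -2.991]
force: [-1.3, -2.5, -0.1]
width: 0.003
gripper_force: 1.2
```

```bash
python3 -c "
from mv import *
chest();plan(*[tgt((x,.079,.053),.3) for x in(-.12,-.115,-.11)])"
```

```text
chest frame tcp [-0.1229  0.0791] 0.0547 F [-1.3 -2.5 -0.1] q [-0.65  0.3   0.38  2.1  -0.15  0.47  1.54] 4.275
p [0.518 0.136 0.053] row [-0.0001  0.0005 -0.0001] [-0.015 -0.001  0.017] mm [-2. -0.  2.]
p [0.523 0.137 0.053] row [-0.0001  0.0005 -0.0001] [-0.047 -0.001  0.027] mm [-7. -0.  4.]
p [0.528 0.138 0.053] row [-0.0001  0.0005 -0.0001] [-0.079 -0.001  0.037] mm [-12.  -0.   5.]
```

Call:
carry_out([
  [0,0,0,-0.015,0,0.005,-1],
  [0,0,0,-0.03,0,0.01,-1],
  [0,0,0,-0.045,0,0.015,-1],
  [0,0,0,-0.06,0,0.02,-1],
  [0,0,0,-0.06,0,0.02,-1],
])

```text
clock: 4.9
position: [0.5251, 0.138, 0.0552]
tcp_rot: [3.141, 0.305, -2.991]
force: [-1.2, -1.1, -0.7]
width: 0.0
gripper_force: 0.6
```

Call:
carry_out([
  [0,0,0,-0.015,0,0.005,-1],
  [0,0,0,-0.03,0,0.01,-1],
  [0,0,0,-0.045,0,0.015,-1],
  [0,0,0,-0.045,0,0.015,-1],
])

```text
clock: 5.4
position: [0.5259, 0.1384, 0.0526]
tcp_rot: [3.141, 0.292, -2.99]
force: [-13.9, -1.6, 9.3]
width: 0.001
gripper_force: 6.9
```

```bash
python3 -c "
from mv import *
chest();plan(*[tgt((-.185,y,.055),.3) for y in(.079,-.06,-.079)])"
```

```text
chest frame tcp [-0.1124  0.0802] 0.0526 F [-13.9  -1.6   9.3] q [-0.63  0.32  0.37  2.06 -0.16  0.49  1.56] 5.4
p [0.454 0.126 0.055] row [ 0.0001 -0.0012  0.0001] [ 0.459 -0.008 -0.155] mm [ 69.  -1. -23.]
p [ 0.475 -0.011  0.055] row [ 0.0001 -0.0012  0.0001] [ 0.46  -0.935 -0.155] mm [  69. -140.  -23.]
p [ 0.478 -0.03   0.055] row [ 0.0001 -0.0012  0.0001] [ 0.46  -1.061 -0.156] mm [  69. -159.  -23.]
```

Call:
carry_out([
  [0,0,0,0.15,0,-0.05,-1],
  [0,0,0,0.35,0,-0.12,-1],
  [0,0,0,0.5,0,-0.16,-1],
  [0,0,0,0.5,-0.25,-0.16,-1],
  [0,0,0,0.5,-0.5,-0.16,-1],
  [0,0,0,0.5,-0.75,-0.16,-1],
  [0,0,0,0.5,-1,-0.16,-1],
  [0,0,0,0.5,-1,-0.16,-1],
])

```text
clock: 6.4
position: [0.4789, -0.0251, 0.0566]
tcp_rot: [-3.14, 0.309, -2.998]
force: [-0.6, -0.1, 0.7]
width: 0.0
gripper_force: 0.0
```

```bash
python3 -c "
from mv import *
chest();plan(*[tgt((x,-.079,.053),.3) for x in(-.185,-.15,-.12,-.11)])"
```

```text
chest frame tcp [-0.1834 -0.0744] 0.0566 F [-0.6 -0.1  0.7] q [-0.29  0.2   0.39  2.23 -0.33  0.45  2.08] 6.4
p [ 0.478 -0.03   0.053] row [-0.0006  0.0015 -0.0011] [ 0.017 -0.031  0.02 ] mm [ 3. -5.  3.]
p [ 0.513 -0.025  0.053] row [-0.0006  0.0015 -0.0011] [-0.205 -0.029  0.091] mm [-31.  -4.  14.]
p [ 0.542 -0.02   0.053] row [-0.0006  0.0015 -0.0011] [-0.395 -0.028  0.152] mm [-59.  -4.  23.]
p [ 0.552 -0.019  0.053] row [-0.0006  0.0015 -0.0011] [-0.459 -0.027  0.172] mm [-69.  -4.  26.]
```

Call:
carry_out([
  [0,0.0015,-0.0011,-0.07,-0.02,0.04,-1],
  [0,0.0015,-0.0011,-0.14,-0.03,0.07,-1],
  [0,0.0015,-0.0011,-0.2,-0.03,0.09,-1],
  [0,0.0015,-0.0011,-0.26,-0.03,0.11,-1],
  [0,0.0015,-0.0011,-0.31,-0.03,0.125,-1],
  [0,0.0015,-0.0011,-0.36,-0.03,0.14,-1],
  [0,0.0015,-0.0011,-0.4,-0.03,0.153,-1],
  [0,0.0015,-0.0011,-0.4,-0.03,0.153,-1],
])

```text
clock: 7.4
position: [0.5413, -0.0162, 0.0515]
tcp_rot: [-3.139, 0.296, -2.983]
force: [0.3, -0.3, -0.2]
width: 0.0
gripper_force: 0.2
```

```bash
python3 -c "
from mv import *
chest();plan(*[tgt((x,-.079,.053),.3) for x in(-.12,-.115,-.11)])"
```

```text
chest frame tcp [-0.1203 -0.0749] 0.0515 F [ 0.3 -0.3 -0.2] q [-0.28  0.32  0.37  2.07 -0.37  0.51  2.09] 7.4
p [ 0.542 -0.02   0.053] row [-0.0001 -0.0006  0.0011] [-0.005 -0.027 -0.009] mm [-1. -4. -1.]
p [ 0.547 -0.019  0.053] row [-0.0001 -0.0006  0.0011] [-0.037 -0.027  0.001] mm [-5. -4.  0.]
p [ 0.552 -0.019  0.053] row [-0.0001 -0.0006  0.0011] [-0.068 -0.028  0.011] mm [-10.  -4.   2.]
```

Call:
carry_out([
  [0,0,0,-0.015,0,0.005,-1],
  [0,0,0,-0.03,0,0.01,-1],
  [0,0,0,-0.045,0,0.015,-1],
  [0,0,0,-0.06,0,0.02,-1],
  [0,0,0,-0.075,0,0.025,-1],
  [0,0,0,-0.075,0,0.025,-1],
])

```text
clock: 8.15
position: [0.5479, -0.0152, 0.0494]
tcp_rot: [3.142, 0.287, -2.985]
force: [-11.2, -1.0, 8.1]
width: -0.004
gripper_force: 5.6
```

```bash
python3 -c "
from mv import *
chest();plan(tgt((-.20,-.079,.055),.3),tgt((-.2,-.079,.16),.3),tgt((-.2,-.05,.3),0))"
```

```text
chest frame tcp [-0.1136 -0.075 ] 0.0494 F [-11.2  -1.    8.1] q [-0.28  0.34  0.37  2.05 -0.37  0.52  2.09] 8.15
p [ 0.463 -0.032  0.055] row [ 0.0003 -0.0021  0.0008] [ 0.542 -0.024 -0.199] mm [ 81.  -4. -30.]
p [ 0.463 -0.032  0.16 ] row [ 0.0003 -0.0021  0.0008] [ 0.344 -0.024 -0.87 ] mm [  52.   -4. -131.]
p [ 0.459 -0.004  0.3  ] row [0.0001 0.0456 0.0009] [ 0.079  0.17  -1.765] mm [  12.   25. -265.]
```

Call:
carry_out([
  [0,0,0,0.2,0,-0.07,-1],
  [0,0,0,0.4,0,-0.14,-1],
  [0,0,0,0.58,0,-0.2,-1],
  [0,0,0,0.48,0,-0.5,-1],
  [0,0.015,0,0.4,0.05,-0.75,-1],
  [0,0.03,0,0.33,0.1,-1,-1],
  [0,0.0456,0,0.33,0.17,-1,-1],
])

```text
clock: 9.02
position: [0.4625, -0.003, 0.1848]
tcp_rot: [-3.139, 0.018, -2.985]
force: [0.8, 0.0, -0.1]
width: -0.002
gripper_force: 0.0
```

```bash
python3 - <<'E'
from mv import *
chest();plan(tgt((-.2,0,.32),0),tgt((.06,0,.32),0))
im=ctrl.capture("side");cv2.imwrite("pics/side2c.png",cv2.resize(im[110:290,220:420,::-1],None,fx=3.3,fy=3.3,interpolation=cv2.INTER_CUBIC))
ctrl.capture("top")
for c in("side","top"):
  for q in("drawer_left_pull","drawer_right_pull"):
    print(c,q,[(np.round(a["at"],1),round(a["conf"],2)) for a in ctrl.pinpoint(c,q)[:2]])
from fit import pts
P=pts([.649,.076,.151,.894,0,0])
for k in("PL","PR"):print(k,proj("side",P[k]),proj("top",P[k]))
E
```

```text
chest frame tcp [-0.1963 -0.0501] 0.1848 F [ 0.8  0.  -0.1] q [-0.43  0.16  0.45  1.84 -0.08  1.14  1.78] 9.025
p [0.451 0.046 0.32 ] row [-0.0004  0.0029  0.0009] [ 0.007  0.332 -0.902] mm [   1.   50. -135.]
p [0.708 0.085 0.32 ] row [-0.0004  0.0029  0.0009] [-1.726  0.322 -0.871] mm [-259.   48. -131.]
side drawer_left_pull [(array([299.3, 179.7]), 0.62)]
side drawer_right_pull [(array([322.3, 213.5]), 0.73)]
top drawer_left_pull [(array([287.6, 221.1]), 0.62)]
top drawer_right_pull [(array([329.6, 209.8]), 0.61), (array([299.9, 160.4]), 0.53)]
PL [300.20289256 181.51017144] [285.14112794 216.41943988]
PR [319.96947578 213.22504042] [327.5489184  208.79108969]
```

View pics/side2c.png

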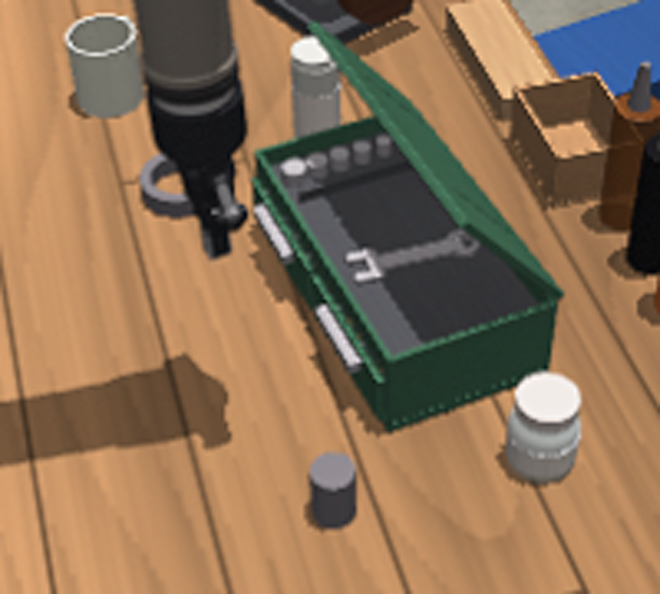

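Both drawers look shut flush: the left pull is at (272,232) and the right at (338,335) in the crop, and the lid, spanner and bystanders are unchanged. Next I rise and go over the lid.

Call:
carry_out([
  [0,0.0029,0,0,0.1,-0.3,-1],
  [0,0.0029,0,0,0.2,-0.6,-1],
  [0,0.0029,0,0,0.32,-0.9,-1],
  [0,0.0029,0,-0.25,0.32,-0.93,-1],
  [0,0.0029,0,-0.5,0.32,-0.93,-1],
  [0,0.0029,0,-0.75,0.32,-0.92,-1],
  [0,0.0029,0,-1,0.32,-0.91,-1],
  [0,0.0029,0,-1,0.32,-0.91,-1],
])

```text
clock: 10.32
position: [0.5984, 0.0672, 0.3151]
tcp_rot: [-3.139, -0.013, -2.986]
force: [-0.4, -0.5, 0.6]
width: -0.001
gripper_force: 0.0
```

```bash
python3 - <<'E'
from mv import *
chest();plan(tgt((.06,0,.32),0),tgt((.06,0,.25),0))
E
```

```text
chest frame tcp [-0.0513 -0.0011] 0.3151 F [-0.4 -0.5  0.6] q [-0.42  0.43  0.44  1.18 -0.17  1.58  1.71] 10.325
p [0.708 0.085 0.32 ] row [-0.0005 -0.002   0.0008] [-0.742  0.004 -0.042] mm [-111.    1.   -6.]
p [0.708 0.085 0.25 ] row [-0.0005 -0.002   0.0008] [-0.748  0.005  0.425] mm [-112.    1.   64.]
```

Call:
carry_out([
  [0,-0.002,0,-0.2,0,-0.03,-1],
  [0,-0.002,0,-0.45,0,-0.04,-1],
  [0,-0.002,0,-0.68,0,-0.04,-1],
  [0,-0.002,0,-0.72,0,0.15,-1],
  [0,-0.002,0,-0.72,0,0.35,-1],
  [0,-0.002,0,-0.72,0,0.43,-1],
  [0,-0.002,0,-0.72,0,0.43,-1],
])

```text
clock: 11.2
position: [0.7027, 0.0841, 0.2522]
tcp_rot: [-3.14, 0.002, -2.985]
force: [0.2, -0.5, -0.6]
width: -0.005
gripper_force: 0.0
```

```bash
python3 - <<'E'
from mv import *
chest()
plan(*[tgt((.096-.14*np.cos(L)+.01*np.sin(L),0,.1+.14*np.sin(L)+.01*np.cos(L)),0) for L in(.9,.8,.7,.6,.5,.4,.3,.2,.1,0)])
im=ctrl.capture("side");cv2.imwrite("pics/side3c.png",cv2.resize(im[90:270,220:420,::-1],None,fx=3.3,fy=3.3,interpolation=cv2.INTER_CUBIC))
E
```

```text
chest frame tcp [ 0.0543 -0.0001] 0.2522 F [ 0.2 -0.5 -0.6] q [-0.34  0.68  0.42  0.94 -0.26  1.56  1.72] 11.2
p [0.666 0.079 0.216] row [-0.0002  0.0002  0.0009] [0.251 0.002 0.242] mm [38.  0. 36.]
p [0.655 0.077 0.207] row [-0.0002  0.0002  0.0009] [0.325 0.003 0.298] mm [49.  0. 45.]
p [0.644 0.075 0.198] row [-0.0002  0.0002  0.0009] [0.394 0.003 0.362] mm [59.  0. 54.]
p [0.635 0.074 0.187] row [-0.0002  0.0002  0.0009] [0.456 0.004 0.432] mm [68.  1. 65.]
p [0.627 0.073 0.176] row [-0.0002  0.0002  0.0009] [0.51  0.004 0.508] mm [77.  1. 76.]
p [0.62  0.072 0.164] row [-0.0002  0.0002  0.0009] [0.557 0.004 0.589] mm [84.  1. 88.]
p [0.615 0.071 0.151] row [-0.0002  0.0002  0.0009] [0.595 0.005 0.675] mm [ 89.   1. 101.]
p [0.61  0.07  0.138] row [-0.0002  0.0002  0.0009] [0.625 0.005 0.763] mm [ 94.   1. 114.]
p [0.607 0.07  0.124] row [-0.0002  0.0002  0.0009] [0.646 0.005 0.854] mm [ 97.   1. 128.]
p [0.606 0.069 0.11 ] row [-0.0002  0.0002  0.0009] [0.657 0.005 0.947] mm [ 99.   1. 142.]
```

View pics/side3c.png

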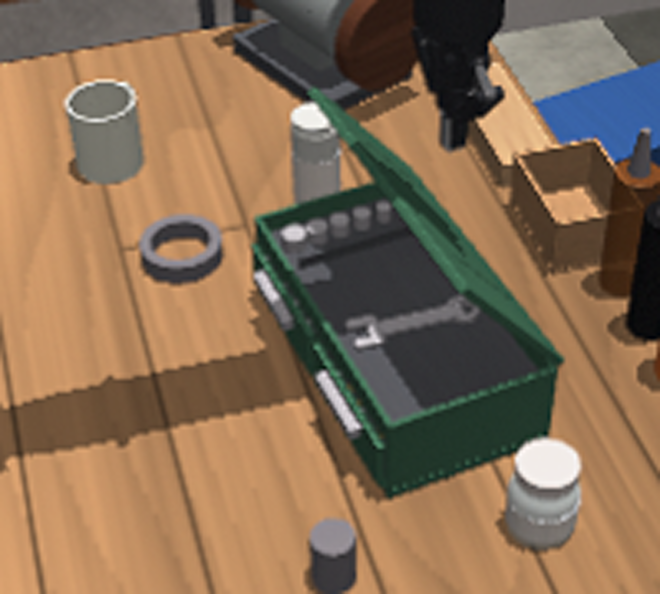

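The fingertip is at (455,145) in the crop, above and behind the lid's outer face, and the drawers are home. I'll come to contact now.

Call:
carry_out([
  [0,0,0,0.08,0,0.08,-1],
  [0,0,0,0.16,0,0.16,-1],
  [0,0,0,0.22,0,0.21,-1],
  [0,0,0,0.25,0,0.24,-1],
  [0,0,0,0.29,0,0.27,-1],
  [0,0,0,0.325,0,0.298,-1],
])

```text
clock: 12.0
position: [0.657, 0.077, 0.2093]
tcp_rot: [-3.14, 0.008, -2.984]
force: [0.8, 1.1, 5.0]
width: -0.002
gripper_force: 1.7
```

```bash
python3 - <<'E'
from mv import *
chest()
plan(*[tgt((.096-.14*np.cos(L)+.01*np.sin(L),0,.1+.14*np.sin(L)+.01*np.cos(L)),0) for L in(.7,.6,.5,.4,.3,.2,.1,0)])
E
```

```text
chest frame tcp [ 0.0081 -0.0002] 0.2093 F [0.8 1.1 5. ] q [-0.39  0.57  0.43  1.22 -0.23  1.39  1.74] 12.0
p [0.644 0.075 0.198] row [-0.0003  0.0012  0.001 ] [0.085 0.002 0.076] mm [13.  0. 11.]
p [0.635 0.074 0.187] row [-0.0003  0.0012  0.001 ] [0.148 0.003 0.146] mm [22.  0. 22.]
p [0.627 0.073 0.176] row [-0.0003  0.0012  0.001 ] [0.203 0.003 0.221] mm [30.  0. 33.]
p [0.62  0.072 0.164] row [-0.0003  0.0012  0.001 ] [0.25  0.004 0.302] mm [38.  1. 45.]
p [0.615 0.071 0.151] row [-0.0003  0.0012  0.001 ] [0.289 0.004 0.387] mm [43.  1. 58.]
p [0.61  0.07  0.138] row [-0.0003  0.0012  0.001 ] [0.319 0.005 0.476] mm [48.  1. 71.]
p [0.607 0.07  0.124] row [-0.0003  0.0012  0.001 ] [0.34  0.005 0.567] mm [51.  1. 85.]
p [0.606 0.069 0.11 ] row [-0.0003  0.0012  0.001 ] [0.352 0.005 0.659] mm [53.  1. 99.]
```

Contact (5 N). I'll follow the arc.

Call:
carry_out([
  [0,0,0,0.045,0,0.04,-1],
  [0,0,0,0.085,0,0.076,-1],
  [0,0,0,0.118,0,0.11,-1],
  [0,0,0,0.148,0,0.146,-1],
  [0,0,0,0.178,0,0.183,-1],
  [0,0,0,0.203,0,0.221,-1],
  [0,0,0,0.227,0,0.261,-1],
  [0,0,0,0.25,0,0.302,-1],
])

```text
clock: 13.0
position: [0.6188, 0.0711, 0.1616]
tcp_rot: [-3.14, 0.003, -2.984]
force: [2.1, 1.2, 1.6]
width: 0.001
gripper_force: 1.3
```

```bash
python3 - <<'E'
from mv import *
chest()
plan(*[tgt((.096-.14*np.cos(L)+.01*np.sin(L),0,.1+.14*np.sin(L)+.01*np.cos(L)),0) for L in(.3,.2,.1,.03,0)])
E
```

```text
chest frame tcp [-0.0306 -0.0003] 0.1616 F [2.1 1.2 1.6] q [-0.42  0.52  0.42  1.42 -0.22  1.24  1.75] 13.0
p [0.615 0.071 0.151] row [-0.0003  0.0005  0.001 ] [0.028 0.002 0.071] mm [ 4.  0. 11.]
p [0.61  0.07  0.138] row [-0.0003  0.0005  0.001 ] [0.058 0.003 0.16 ] mm [ 9.  0. 24.]
p [0.607 0.07  0.124] row [-0.0003  0.0005  0.001 ] [0.079 0.003 0.251] mm [12.  0. 38.]
p [0.606 0.069 0.114] row [-0.0003  0.0005  0.001 ] [0.088 0.003 0.316] mm [13.  0. 47.]
p [0.606 0.069 0.11 ] row [-0.0003  0.0005  0.001 ] [0.09  0.003 0.344] mm [14.  0. 52.]
```

Call:
carry_out([
  [0,0,0,0.028,0,0.06,-1],
  [0,0,0,0.045,0,0.11,-1],
  [0,0,0,0.058,0,0.16,-1],
  [0,0,0,0.07,0,0.205,-1],
  [0,0,0,0.079,0,0.245,-1],
  [0,0,0,0.085,0,0.28,-1],
  [0,0,0,0.088,0,0.31,-1],
  [0,0,0,0.09,0,0.335,-1],
])

```text
clock: 14.0
position: [0.6052, 0.0685, 0.1113]
tcp_rot: [-3.14, 0.002, -2.984]
force: [-1.6, 1.3, 1.6]
width: -0.003
gripper_force: 1.3
```

Call:
carry_out([
  [0,0,0,0,0,0.012,-1],
  [0,0,0,0,0,0.024,-1],
  [0,0,0,0,0,0.036,-1],
  [0,0,0,0,0,0.036,-1],
])

```text
clock: 14.5
position: [0.6052, 0.0684, 0.11]
tcp_rot: [-3.141, 0.003, -2.984]
force: [-8.4, 1.4, 19.5]
width: -0.003
gripper_force: 9.5
```

The lid is on its stop: the TCP reads 0.110 m with 19.5 N on it. I'll hold briefly, then lift clear.

Call:
carry_out([
  [0,0,0,0,0,0,-1],
  [0,0,0,0,0,0,-1],
  [0,0,0,0,0,-0.2,-1],
  [0,0,0,0,0,-0.5,-1],
  [0,0,0,0.2,0,-0.8,-1],
  [0,0,0,0.5,0,-1,-1],
  [0,0,0,0.7,0,-1,-1],
  [0,0,0,0.7,0,-1,-1],
])

```text
clock: 15.5
position: [0.5002, 0.0509, 0.2564]
tcp_rot: [-3.14, 0.003, -2.986]
force: [1.2, 1.4, 0.1]
width: -0.001
gripper_force: 0.0
```

```bash
python3 - <<'E'
from mv import *
chest()
im=ctrl.capture("side");cv2.imwrite("pics/side4c.png",cv2.resize(im[110:290,220:420,::-1],None,fx=3.3,fy=3.3,interpolation=cv2.INTER_CUBIC))
E
```

```text
chest frame tcp [-0.1509 -0.0024] 0.2564 F [1.2 1.4 0.1] q [-0.52  0.21  0.46  1.61 -0.09  1.35  1.68] 15.5
```

View pics/side4c.png

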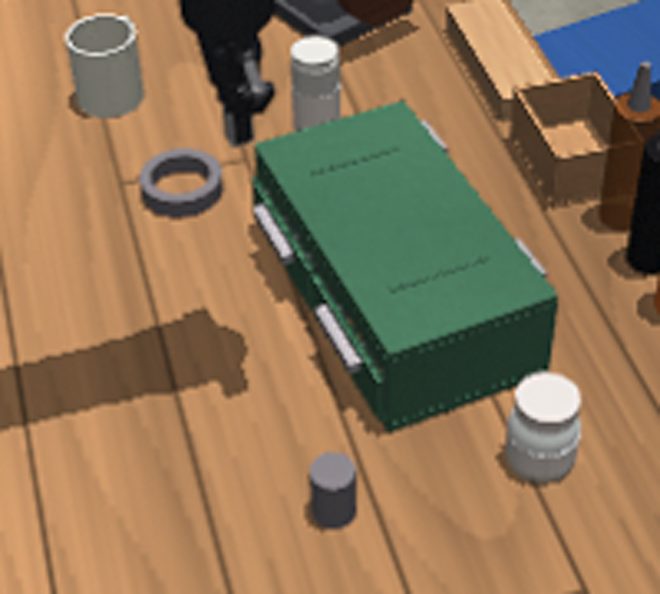

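The lid is flat and shut, both pulls (272,232) and (338,335) are flush, the bystanders haven't moved, and the gripper is clear.

```bash
python3 -c "
from cell import ctrl
print(ctrl.job_done())"
```

```text
the job is handed in; nothing more can be done
None
```

The chest is closed: both drawers were pushed home first, then the lid was pushed shut; in the last picture nothing else had moved and the gripper was clear, and I handed the job in (no verdict was returned).

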